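# Spent battery pack through the return bin's spring flap

### The arm

A 7-joint arm with a two-finger parallel gripper is mounted at the origin on the work surface. World frame = base frame: x ahead of the robot, y to its left, z up, the work surface at z = 0. Lengths are in m, angles in rad, forces in N, time in s.
With the tool pointing down it reaches from about 0.35 to 0.9 m from the base axis. Payload 8.1 kg.
Tool frame: the origin (TCP) lies at the very end of the fingers, on their centre line; the grasp point (between the pads) lies 19 mm behind it (arm.tcp_to_grasp is the z of the grasp point in the tool frame, in m); z points along the fingers, y is the line along which they close (so a half turn about z gives the same grasp; the last joint's range is limited). The gripper opens to 92 mm and grips with 3 to 60 N. Pads are 19 mm wide; open, the fingers measure 130 mm over their backs; the gripper's body (75 mm by 190 mm) begins 47 mm behind the grasp point.
Start: joints at [-1.339, 0.434, 0.025, 1.573, -0.012, 1.134, -0.075], TCP at [0.205, 0.59, 0.227] pointing down, gripper open.
Joint ranges: [-2.62, 2.62], [-0.44, 2.09], [-1.27, 1.32], [0.08, 2.57], [-1.32, 4.46], [0.12, 2], [-2.74, 2.74]. Speed limits (rad/s): [2.22, 2.22, 3.01, 3.01, 3.14, 3.14, 3.14].

### API

Orientations are given as a rotation vector (axis times angle).
In Python, from cell import readout, vision, sign_off, arm gives the robot as it stands. The module is installed in compiled form; this text tells all that it offers.
- The arm moves only by the shell command python3 -m creep 'ROWS' [FORCE]. ROWS is JSON, a list of rows, each a list of 5 numbers: the shift along the tool's x, y, z in units of 4 cm (1.0 is 4 cm), then the turn about the tool's z in units of 4 degrees (1.0 is 4 degrees), then the opening, from 0 (shut) to 1 (fully open). A call has 1 to 12 rows; each row shifts and turns the commanded pose from where the row before left it, along the tool's axes as they then stand; what a row does not reach is not made up. A row lasts 1/8 s, in which the tool goes at most 62.5 mm and 10.7 degrees, less where a joint would pass 70% of its speed; a pose out of reach is approached as far as the arm can. A call with a number of a shift or a turn outside -1 to 1 is refused whole. A call with a gripper value outside its range is refused whole. The fingers move at their own pace and stop on an object; FORCE is the grip in N (left out, the last holds). Time passes only in rows, so rows that do not move let the fingers close. It gives the time, the measured TCP pose, the force, the opening and the grip force at its end, in the units of the state.
- readout.observe(): the state, without advancing time (a new reading comes with each control period).
- vision.get_image(name): name is "scene" or "top" or "wrist"; returns a dict with "pixels" (480x640x3 uint8, blue, green, red), "z_map" (480x640 float32, m along the optical axis (not along the pixel's ray), 0 where there is no reading), "camera_matrix" (3x3 intrinsics, pixels), "position" and "rotation" of the camera in the world. Camera axes: x right, y up, looking along -z (the intrinsics and any distortion apply to the point x, -y, -z); pixel columns grow to the right and rows downward; lengths in m; the calibration is good to about 2 mm. A picture is of the moment at which its call begins.
- sign_off(): hands the job in; it is judged then, once.
The state is a dict: "clock": time; "joints": joint angles; "dq": joint speeds; "joint_efforts": joint torques, N m; "position": TCP position; "ee_rot": TCP orientation; "force": force on the tool from outside, world axes, zero at the start; "ft_torque": the same for the moment, N m; "width": opening from 0.0 (shut) to 1.0 (fully open); "gripper_force": force on a finger pad.
Only numpy, scipy, OpenCV 4.12 (cv2) and the standard library are available. Lean on these libraries where they do the work, as an engineer would, in place of code of your own. Each camera call takes 0.05 s, during which the arm holds its last target. There are 200 camera calls.

### The job

Return the spent orange battery pack: with one finger push the bin's yellow self-closing flap open and keep it open, and with the other finger push the pack along its lane and over the edge so that it drops into the tray behind. Do not lift the pack, shove the flap with it or let the flap close on it. Then back out so that the flap swings fully shut again, and leave everything else where it stands.

Things in the scene. Friction and masses are not known exactly. Their poses are not given: they have to be found in the camera images.
- bin: Grey return bin, fixed, 355 mm long (its x), 140 wide (its y, -40 to +100 mm), open from above. Origin: at table height under the lane's middle at the drop edge; x points along the lane into the tray, y left of that, z up. Solid deck x -180 to 0, top 60 mm above the table. Dark gate posts, 100 mm high, at x = 2 mm (12 mm thick) fill y -39 to -30 and +86 to +98 mm.
- lane (a point): Middle of the lane's end, on the deck's top (60 mm above the table), where the deck drops sharply into the tray: bin x = 0, y = 0, bin's axes. The lane, with a black strip, runs back along -x on the deck, 40 mm wide between two aluminium rails 8 mm high and 6 mm thick (x -170 to -5 mm).
- tray (a point): Centre of the tray's rubber floor, 6 mm above the table, at bin x = 85, y = 30 mm, bin's axes. Inside the tray is 170 mm along x (bin x 0 to 170 mm) and 130 mm along y (bin y -35 to +95 mm); walls 5 mm thick, up to 100 mm above the table. A pack lying in it stays below the flap.
- flap (a joint): Angle (rad) of the yellow flap: 0 = shut across the lane's end at bin x = 4 mm, grows as it swings into the tray, stop at 1.45. Stiff upright panel 4 mm thick, 105 mm from hinge to free edge, 63 to 100 mm above the table. Upright hinge at bin y = +80 mm. A damped spring shuts it: 0.2 N m when shut plus 0.2 per rad (7 N at 30 mm from the hinge, 2 N at the edge).
- flap_hinge (a point): Point on the flap's hinge axis, 81.5 mm above the table, at bin x = 4, y = +80 mm. Fixed on the bin, same axes.
- flap_edge (a point): Middle of the flap's free edge, 81.5 mm above the table; when shut at bin x = 4, y = -25 mm.
- pack: Orange battery pack with black contact end, loose, 50 mm long (its x), 36 mm wide (y), 24 mm high, about 0.15 kg. Origin: middle of its underside. Its x points to the black end with two brass contacts, which faces the flap. It starts lying flat in the lane, its origin 70 to 110 mm before the drop edge.
- node_a: Bystander: upright orange sensor tube, 34 mm across, 110 mm high, on the table beside the tray's right wall; origin under its centre.
- node_b: Bystander: second such tube beside it.
- end_cap: Bystander: grey round cap, 30 mm across, 18 mm high, on the rear left corner of the bin's deck; origin under its centre.
- mug: Bystander: white mug, 80 mm across, 90 mm high, on the table at the left.
- screwdriver: Bystander: red screwdriver lying on the table at the right.
- parts_tray: Bystander: blue parts tray, 130 by 100 by 35 mm, on the table at the right.
- meter: Bystander: yellow hand meter, 150 by 80 by 35 mm, lying on the table at the left.
Not all that is in view belongs to the job. What is shaped like the pack but green or purple is not meant.

How it is judged:
By the outcome, as a careful person would: the job done as asked, in the order asked, and still so for the second after the job is handed in, with the robot touching nothing.
It also fails if it takes over 42 s, if anything falls off the work surface, if the arm or the gripper's body presses on something with over 40 N, if the wrist force passes 120 N, or if a joint passes its speed limit or range.

## Working session

There is one attempt and no reset: what is moved stays moved. The work goes in short steps, Python scripts to look and compute and a shell command to move; the robot and the scene stay as the last step left them, time stands still between calls to the robot, and variables do not carry over. Pictures are saved under pics/ and viewed, at most 10 in all, crops included, and the job is handed in when it is done.

```bash
mkdir -p pics
cat > h.py <<'E'
import numpy as np, cv2
from cell import readout, vision, arm
def cap(n):
    d=vision.get_image(n); return d
def world(d,u,v,z=None):
    K=np.array(d["camera_matrix"]);R=np.array(d["rotation"]);R=R if R.shape==(3,3) else cv2.Rodrigues(R)[0]
    z=d["z_map"][int(v),int(u)] if z is None else z
    p=np.array([(u-K[0,2])/K[0,0]*z,-(v-K[1,2])/K[1,1]*z,-z]); return R@p+np.array(d["position"])
def cloud(d):
    K=np.array(d["camera_matrix"]);R=np.array(d["rotation"]);R=R if R.shape==(3,3) else cv2.Rodrigues(R)[0]
    v,u=np.mgrid[:480,:640];z=d["z_map"]
    p=np.stack([(u-K[0,2])/K[0,0]*z,-(v-K[1,2])/K[1,1]*z,-z],-1); return p@R.T+np.array(d["position"])
E
python3 - <<'E'
from h import *
import pickle
for n in("top","scene"):
    d=cap(n);cv2.imwrite(f"pics/{n}1.png",d["pixels"]);pickle.dump(d,open(n+".pkl","wb"))
    print(n,d["position"],d["rotation"],d["camera_matrix"],[k for k in d])
s=readout.observe();print(s); print(arm.tcp_to_grasp)
E
```

```text
top [0.326595   0.00424347 1.36698388] [ 0.15310635 -0.12828044 -1.5780378 ] [[616.66332688   0.         325.2610165 ]
 [  0.         616.66332688 237.73624911]
 [  0.           0.           1.        ]] ['pixels', 'z_map', 'camera_matrix', 'position', 'rotation']
scene [1.41723664 0.50843669 0.91666697] [0.51329117 0.89937778 1.92115212] [[488.3664557    0.         310.96842076]
 [  0.         488.3664557  243.4324481 ]
 [  0.           0.           1.        ]] ['pixels', 'z_map', 'camera_matrix', 'position', 'rotation']
{'clock': 0.1, 'joints': array([-1.33861216,  0.43515555,  0.02498291,  1.57401524, -0.01163049,
        1.13400059, -0.07509735]), 'dq': array([-6.10160162e-05, -4.64261047e-04,  1.94999830e-04, -2.24841474e-03,
       -4.74762804e-04,  1.84116163e-03, -3.63355359e-03]), 'joint_efforts': array([ 1.97304369e-03, -6.69122601e+01,  9.87158194e-01, -3.15149152e+01,
       -6.06235117e-02,  3.72738868e-02,  1.01140643e-04]), 'position': array([0.20524637, 0.58984445, 0.22601863]), 'ee_rot': array([-5.23539691e-01, -3.09752651e+00,  2.24186118e-03]), 'force': array([-0.54968458, -0.49056533, -0.05525625]), 'ft_torque': array([ 0.05203098, -0.03494367,  0.01502329]), 'gripper_force': 0.0, 'width': 0.9992914786599211}
-0.0188
```

View pics/top1.png

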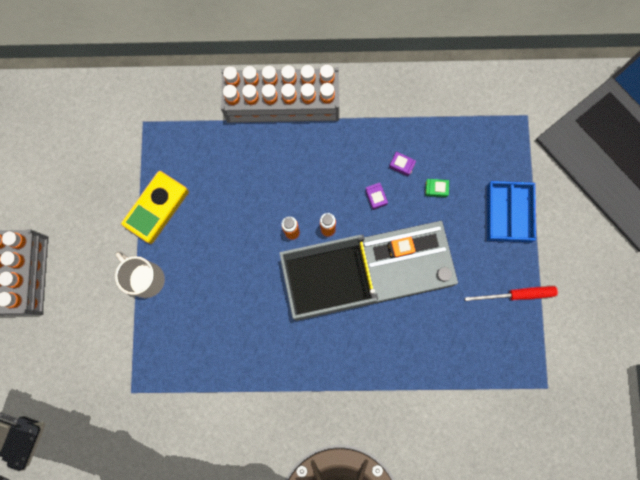

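View pics/scene1.png

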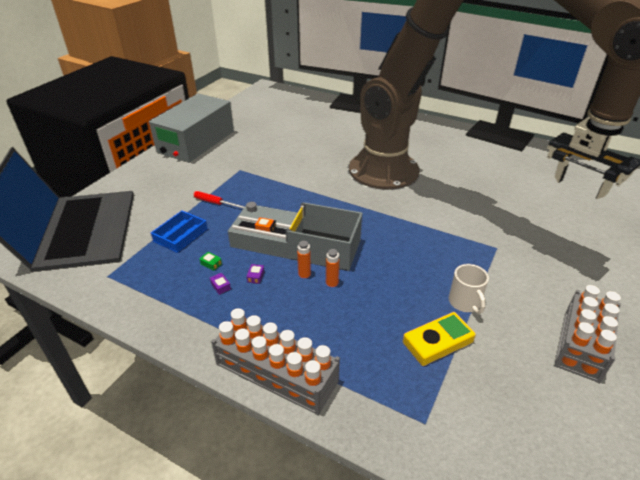

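The top view shows the bin with the flap at about (366,268), the lane at upper right, and the end cap at (445,273). Candidates for the pack: orange at (402,246) in the lane, green at (437,187), and purple at (402,163) and (376,196) on the mat. Only the orange one, in the lane, fits the description. I'll confirm that in a crop and fit the bin pose from both views.

```bash
cat > m.py <<'E'
from h import *
import pickle
T=pickle.load(open("top.pkl","rb"));S=pickle.load(open("scene.pkl","rb"))
for n,d in(("top",T),("scene",S)):
    P=cloud(d);hsv=cv2.cvtColor(d["pixels"],cv2.COLOR_BGR2HSV)
    box=np.zeros((480,640),bool)
    if n=="top": box[215:325,275:462]=1
    else: box[195:272,222:368]=1
    H,Sa,V=hsv[...,0],hsv[...,1],hsv[...,2]
    for c,m in(("pack",(H<18)&(Sa>150)&(V>150)),("flap",(H>22)&(H<35)&(Sa>150)&(V>90)),("bin",(P[...,2]>.05)&(Sa<90))):
        m=m&box; q=P[m]; 
        if c=="pack" and n=="scene": m[:,290:]=0; q=P[m]
        print(n,c,len(q),q.mean(0).round(4),"z pct",np.percentile(q[:,2],[5,50,95]).round(4))
        if c=="flap":
            vv,uu=np.nonzero(m);pts=q[q[:,2]>np.percentile(q[:,2],60)][:,:2]
            r=cv2.fitLine(pts.astype(np.float32),cv2.DIST_HUBER,0,.01,.01).ravel();t=(pts-r[2:])@r[:2];print(" line",r,"ends",r[2:]+t.min()*r[:2],r[2:]+t.max()*r[:2])
        if c=="bin":
            k=cv2.minAreaRect(q[:,:2].astype(np.float32)); print(" rect",k, cv2.boxPoints(k).round(4).tolist())
            if n=="top":
                hh=np.histogram(q[:,2],np.arange(.05,.12,.005));print(hh[0])
c=np.hstack([cv2.resize(T["pixels"][215:325,275:465],None,fx=4,fy=4,interpolation=cv2.INTER_CUBIC)]);cv2.imwrite("pics/crop.png",c)
E
python3 m.py
```

```text
top pack 134 [ 0.5403 -0.1132  0.0921] z pct [0.0772 0.0825 0.0877]
top flap 139 [ 0.5005 -0.0603  0.0754] z pct [0.005  0.09   0.1024]
 line [ 0.9801076   0.19846691  0.5076293  -0.05871865] ends [ 0.4498799  -0.07041261] [ 0.54612119 -0.05092423]
top bin 6641 [ 0.5081 -0.1112  0.0764] z pct [0.0555 0.0612 0.1025]
 rect ((0.48906436562538147, -0.07030247151851654), (0.2894602417945862, 0.35546717047691345), 11.290571212768555) [[0.3122999966144562, 0.07569999992847443], [0.38190001249313354, -0.2728999853134155], [0.6657999753952026, -0.21629999577999115], [0.5961999893188477, 0.13230000436306]]
[ 247 2359 1863  427  179  190  176  114   96  438  314  118   78]
scene pack 119 [ 0.5498 -0.138   0.0797] z pct [0.0697 0.0812 0.0852]
scene flap 111 [ 0.5036 -0.0585  0.0933] z pct [0.0667 0.0882 0.0998]
 line [ 0.84977216  0.52715015  0.5909639  -0.00582146] ends [ 0.46310419 -0.08513832] [1.41799176 0.50721943]
scene bin 3799 [ 0.5125 -0.0502  0.0772] z pct [0.0538 0.0664 0.1006]
 rect ((0.9484399557113647, 0.11470422148704529), (1.1663193702697754, 0.3726692795753479), 22.30615234375) [[0.33820000290870667, 0.0658000037074089], [0.4796000123023987, -0.27900001406669617], [1.5586999654769897, 0.16369999945163727], [1.417199969291687, 0.508400022983551]]
```

View pics/crop.png

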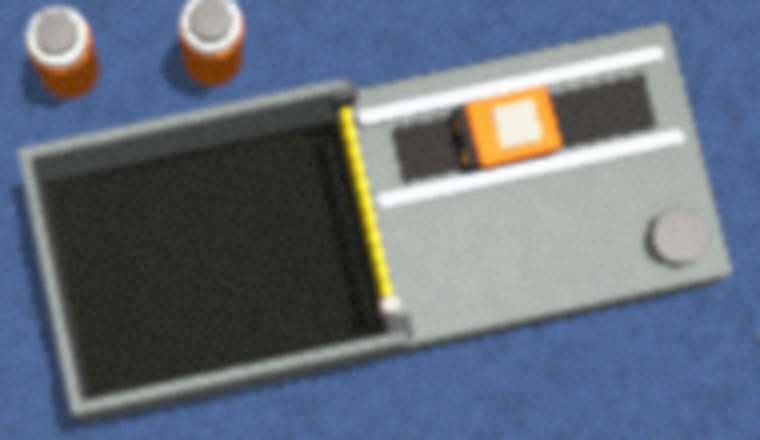

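```bash
cat > fit.py <<'E'
from h import *
import pickle
T=pickle.load(open("top.pkl","rb"))
def ray(d,u,v,z):
    o=np.array(d["position"]);w=world(d,u,v,1.)-o;return (o+w*(z-o[2])/w[2])[:2]
obs=[((345,108),(4,-25,100)),((388,297),(4,80,100)),((360,116),(-5,-23,68)),((662,52),(-170,-23,68)),((380,201),(-5,23,68)),((682,135),(-170,23,68)),((20,150),(175,-40,100)),((73,413),(175,100,100)),((668,24),(-180,-40,60)),((731,270),(-180,100,60))]
W=np.array([ray(T,275+(c[0]-1.5)/4,215+(c[1]-1.5)/4,b[2]/1e3) for c,b in obs]);B=np.array([b[:2] for c,b in obs])/1e3
mw,mb=W.mean(0),B.mean(0);U,s,V=np.linalg.svd((B-mb).T@(W-mw));R=(U@V).T
t=mw-R@mb;print("origin",t,"R",R.tolist(),"scale",s.sum()/((B-mb)**2).sum());print(((W-t)@R*1e3-B*1e3).round(1).tolist())
np.savez("bin.npz",R=R,t=t)
for c in((463,106),(552,88),(562,150),(474,168)):
    print("pack top corner bin mm",((ray(T,275+(c[0]-1.5)/4,215+(c[1]-1.5)/4,.084)-t)@R*1e3).round(1))
from scipy.spatial.transform import Rotation as Ro
st=readout.observe();M=Ro.from_rotvec(st["ee_rot"]).as_matrix();print("tooly",M[:,1],"toolx",M[:,0],M[:,2])
P=cloud(T);q=P[218:258,380:430].reshape(-1,3)
# scene check: project known bin pts
S=pickle.load(open("scene.pkl","rb"));img=S["pixels"].copy();K=np.array(S["camera_matrix"]);Rs=np.array(S["rotation"]);Rs=Rs if Rs.shape==(3,3) else cv2.Rodrigues(Rs)[0]
img=cv2.resize(img[180:290,210:380],None,fx=4,fy=4)
for b in[o[1] for o in obs]+[(-5,0,60),(175,-40,0)]:
    w=np.r_[R@np.array(b[:2])/1e3+t,b[2]/1e3];p=Rs.T@(w-np.array(S["position"]));u=K[0,0]*p[0]/-p[2]+K[0,2];v=K[1,1]*-p[1]/-p[2]+K[1,2]
    cv2.circle(img,(int((u-210)*4),int((v-180)*4)),3,(255,0,255),-1)
cv2.imwrite("pics/sc.png",img)
E
python3 fit.py
```

```text
origin [ 0.5237973  -0.05997292] R [[-0.20154859659718524, -0.9794785159510674], [0.9794785159510675, -0.20154859659718516]] scale 0.9953437865633603
[[0.2, 0.9], [0.5, -3.3], [-0.2, -0.4], [-0.6, 0.4], [-0.3, 0.5], [0.0, 0.3], [-0.8, 1.2], [-0.3, 0.2], [0.8, 1.9], [0.8, -1.8]]
pack top corner bin mm [-58.  -14.4]
pack top corner bin mm [-106.   -13.7]
pack top corner bin mm [-103.3   19.5]
pack top corner bin mm [-56.1  19. ]
tooly [ 0.32864839  0.94445126 -0.00142946] toolx [-9.44452273e-01  3.28648584e-01 -1.06813381e-04] [-3.68910903e-04 -1.38516347e-03 -9.99998973e-01]
```

View pics/sc.png

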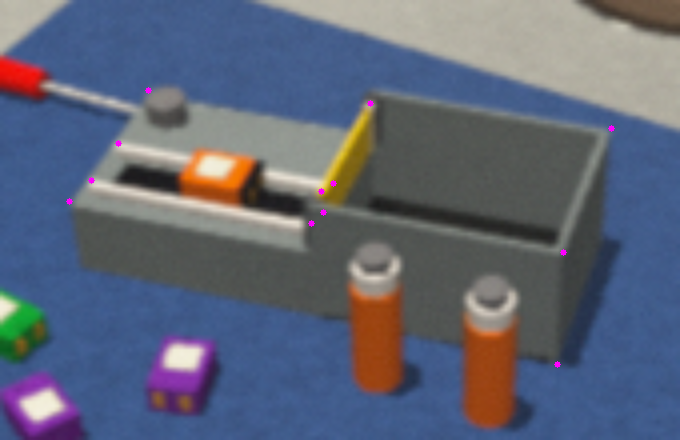

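Crop: the orange pack lies in the lane with its black contact end toward the flap, corners at crop (463,106) to (562,150). The bin points projected into the scene view land on the real rails, walls and flap, so pose and heights agree across both views. Plan: fingers fully open, tool y set 21° from bin x. The rear finger goes behind the pack, and the front finger beside the lane leads through the gate.

```bash
python3 -m creep '[[-0.9,-0.98,0,0,1],[-0.9,-0.98,0,0,1],[-0.9,-0.98,0,0,1],[-0.9,-0.98,0,0,1],[-0.9,-0.98,0,0,1],[-0.9,-0.98,0,0,1],[-0.9,-0.98,0,0,1],[-0.9,-0.98,0,0,1],[-0.9,-0.98,0,0,1],[-0.9,-0.98,0,0,1],[-0.9,-0.98,0,0,1],[-0.9,-0.98,0,0,1]]' 60
```

```text
clock: 1.6
position: [0.4591, 0.0024, 0.2267]
ee_rot: [0.523, 3.098, 0.0]
force: [0.3, 2.0, 0.2]
width: 0.998
gripper_force: 0.0
```

```bash
python3 -m creep '[[-0.85,-0.98,0,0,1],[-0.85,-0.98,0,0,1],[-0.85,-0.98,0,0,1],[0,0,0,-1,1],[0,0,0,-1,1],[0,0,0,-1,1],[0,0,0,-1,1],[0,0,0,-1,1],[0,0,0,-1,1],[0,0,0,-1,1],[0,0,0,-1,1]]'
cat > st.py <<'E'
from h import *
from scipy.spatial.transform import Rotation as Ro
import sys
b=np.load("bin.npz");R,t=b["R"],b["t"];s=readout.observe();M=Ro.from_rotvec(s["ee_rot"]).as_matrix()
p=s["position"];y=R.T@M[:2,1];x=R.T@M[:2,0];c=R.T@(p[:2]-t)
print("t %.2f"%s["clock"],"tcp bin mm",(c*1e3).round(1),"z %.1f"%(p[2]*1e3),"phi %.1f"%np.degrees(np.arctan2(y[1],y[0])),"down",M[:,2].round(3),"F",s["force"].round(1),"w %.3f"%s["width"],"q",s["joints"].round(2))
print("A",((c+.0555*y)*1e3).round(1),"B",((c-.0555*y)*1e3).round(1))
if len(sys.argv)>2:
    d=R@(np.array([float(sys.argv[1]),float(sys.argv[2])])/1e3-c);print("units x,y:",(d@M[:2,0]/.04).round(3),(d@M[:2,1]/.04).round(3))
print("bin +x 10mm in units:",(x[0]*.25).round(3),(y[0]*.25).round(3))
E
python3 st.py -78.5 24.9
```

```text
clock: 2.98
position: [0.5162, -0.1404, 0.2264]
ee_rot: [0.354, -3.121, -0.0]
force: [-0.7, 0.1, -0.7]
width: 1.005
gripper_force: 0.0
t 2.98 tcp bin mm [-77.3  23.6] z 226.4 phi 1.3 down [-0.001  0.    -1.   ] F [-0.7  0.1 -0.7] w 1.005 q [-0.14  0.29  0.39  1.82 -0.13  1.06  2.1 ]
A [-21.8  24.9] B [-132.8   22.3]
units x,y: 0.032 -0.03
bin +x 10mm in units: -0.006 0.25
```

```bash
python3 -m creep '[[0,0,0,-1,1],[0,0,0,-1,1],[0,0,0,-1,1],[0,0,0,-1,1],[0,0,0,-0.9,1],[0,0,0.5,0,1],[0,0,0.5,0,1],[0,0,0,0,1]]'
python3 st.py -78.5 24.9
python3 - <<'E'
from h import *
import pickle
d=cap("wrist");cv2.imwrite("pics/w1.png",d["pixels"]);pickle.dump(d,open("wrist.pkl","wb"))
E
```

```text
clock: 3.98
position: [0.5153, -0.1402, 0.1854]
ee_rot: [0.876, -3.014, -0.002]
force: [0.3, -0.2, 1.1]
width: 1.001
gripper_force: 0.0
t 3.98 tcp bin mm [-76.9  24.5] z 185.4 phi 20.8 down [-0.003  0.    -1.   ] F [ 0.3 -0.2  1.1] w 1.001 q [-0.08  0.33  0.31  1.87 -0.12  0.96  2.43]
A [-25.   44.2] B [-128.8    4.8]
units x,y: 0.023 -0.034
bin +x 10mm in units: -0.089 0.234
```

View pics/w1.png

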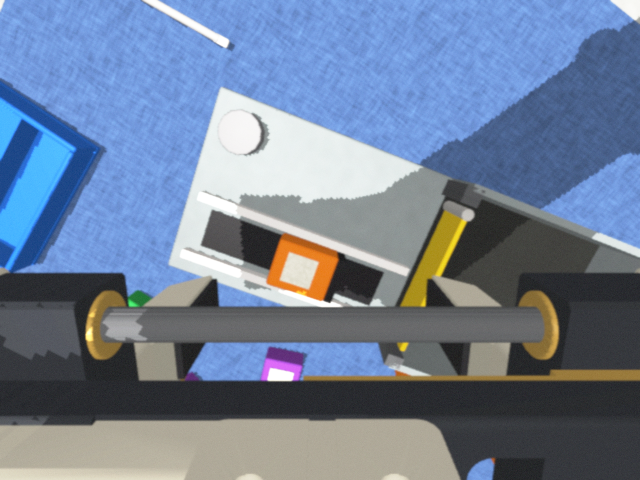

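The wrist view shows the pack at (303,265), flap line (465,210)–(403,345), rail ends at (203,196), (408,272) and (181,257). I'll check these against the fitted pose.

```bash
cat > w.py <<'E'
from h import *
import pickle
d=pickle.load(open("wrist.pkl","rb"));b=np.load("bin.npz");R,t=b["R"],b["t"]
def ray(u,v,z):
    o=np.array(d["position"]);w=world(d,u,v,1.)-o;return ((o+w*(z-o[2])/w[2])[:2]-t)@R*1e3
for n,u,v,z in(("railL rear",200,197,.068),("railL front",408,272,.068),("railR rear",180,257,.068),("deck corner",221,88,.06),("deck corner R",170,264,.06),("pack rearL",282,233,.084),("pack frontL",339,254,.084),("pack rearR",268,284,.084),("hinge top",464,211,.1)): print(n,ray(u,v,z).round(1),"depth z",world(d,u,v)[2].round(3))
E
python3 w.py
```

```text
railL rear [-169.9   21.6] depth z 0.068
railL front [-6.5 22.9] depth z 0.059
railR rear [-171.1  -27. ] depth z 0.06
deck corner [-179.7   97.8] depth z 0.059
deck corner R [-178.9  -38.5] depth z 0.06
pack rearL [-105.6   21.5] depth z 0.058
pack frontL [-63.   21.5] depth z 0.066
pack rearR [-102.5  -17.5] depth z 0.082
hinge top [-0.6 80.8] depth z 0.099
```

```bash
python3 -m creep '[[0,-0.03,0.5,0,1],[0,0,0.5,0,1],[0,0,0.5,0,1],[0,0,0.5,0,1],[0,0,0.5,0,1],[0,0,0.2,0,1],[0,0,0.2,0,1],[0,0,0,0,1]]'
python3 st.py -60 24.9
```

```text
clock: 5.03
position: [0.5172, -0.1415, 0.0708]
ee_rot: [0.877, -3.017, -0.0]
force: [-1.0, -0.4, 0.3]
width: 1.0
gripper_force: 0.0
t 5.03 tcp bin mm [-78.6  22.9] z 70.8 phi 20.8 down [-0.  0. -1.] F [-1.  -0.4  0.3] w 1.000 q [-0.03  0.49  0.27  1.98 -0.19  0.7   2.49]
A [-26.7  42.6] B [-130.5    3.2]
units x,y: -0.118 0.451
bin +x 10mm in units: -0.089 0.234
```

```bash
python3 -m creep '[[-0.06,0.178,0,0,1],[-0.06,0.178,0,0,1],[-0.06,0.178,0,0,1],[-0.06,0.178,0,0,1],[-0.06,0.178,0,0,1],[-0.06,0.178,0,0,1],[-0.06,0.178,0,0,1],[-0.06,0.178,0,0,1],[0,0,0,0,1]]'
python3 st.py 40 24.9
python3 - <<'E'
from h import *
import pickle
T=cap("top");S=cap("scene");pickle.dump(T,open("t2.pkl","wb"))
a=cv2.resize(T["pixels"][215:325,275:465],(400,232),interpolation=3);c=cv2.resize(S["pixels"][170:280,210:400],(400,232),interpolation=3)
w=cv2.resize(cap("wrist")["pixels"],(400,300));cv2.imwrite("pics/p2.png",np.hstack([np.vstack([a,c]),np.vstack([w,np.zeros((164,400,3),np.uint8)])]))
E
```

```text
clock: 6.15
position: [0.5057, -0.0851, 0.0721]
ee_rot: [-0.874, 3.012, -0.007]
force: [6.3, -8.8, -0.5]
width: 1.002
gripper_force: 4.8
t 6.15 tcp bin mm [-21.   22.8] z 72.1 phi 20.7 down [ 0.006 -0.003 -1.   ] F [ 6.3 -8.8 -0.5] w 1.002 q [-0.14  0.45  0.27  2.04 -0.18  0.67  2.38]
A [30.9 42.5] B [-72.9   3.2]
units x,y: -0.491 1.445
bin +x 10mm in units: -0.088 0.234
```

View pics/p2.png

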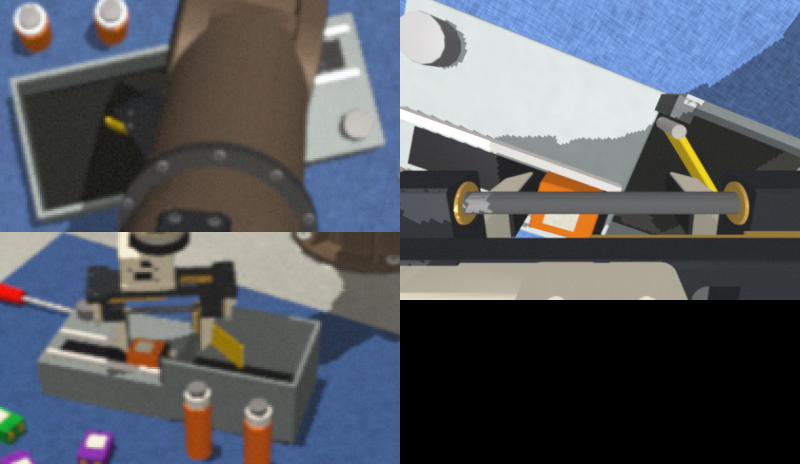

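The scene view at (140,350) shows the pack at the gate, with the rear finger behind it. The flap at (228,347) is held well open by the front finger, clear of the pack. I'll go on over the edge.

```bash
python3 -m creep '[[-0.05,0.14,0.01,0,1],[-0.05,0.14,0.01,0,1],[-0.05,0.14,0.01,0,1],[-0.05,0.14,0.01,0,1],[-0.05,0.14,0.01,0,1],[-0.05,0.14,0,0,1],[-0.05,0.14,0,0,1],[-0.05,0.14,0,0,1],[-0.05,0.14,0,0,1],[-0.05,0.14,0,0,1],[0,0,0,0,1],[0,0,0,0,1]]'
python3 st.py -78.5 24.9
python3 - <<'E'
from h import *
S=cap("scene");a=cv2.resize(S["pixels"][170:280,210:400],(800,464),interpolation=3);w=cap("wrist")["pixels"];a[:240,480:]=cv2.resize(w,(320,240));cv2.imwrite("pics/p3.png",a)
E
```

```text
clock: 7.8
position: [0.4914, -0.0247, 0.0695]
ee_rot: [-0.876, 3.013, -0.001]
force: [4.3, 0.7, 0.7]
width: 0.998
gripper_force: 2.5
t 7.80 tcp bin mm [41.1 24.7] z 69.5 phi 20.8 down [ 0.003  0.    -1.   ] F [4.3 0.7 0.7] w 0.998 q [-0.26  0.43  0.27  2.09 -0.18  0.64  2.27]
A [93.  44.4] B [-10.8   5. ]
units x,y: 1.067 -2.793
bin +x 10mm in units: -0.089 0.234
```

View pics/p3.png

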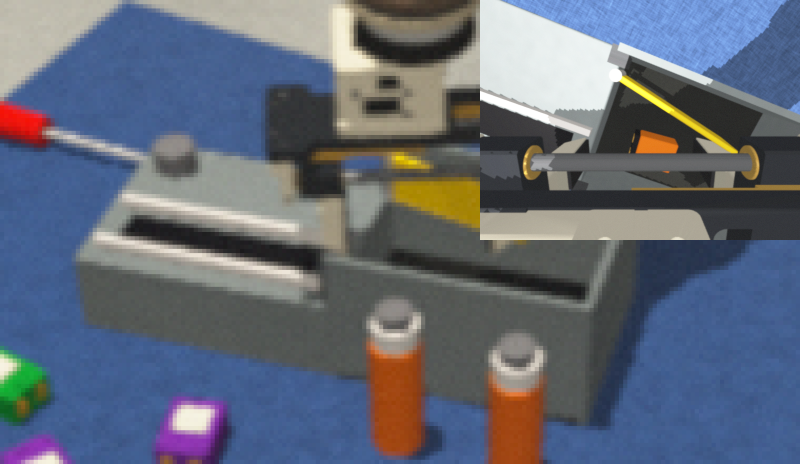

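The pack is off the lane. In the wrist inset it shows in the tray at (655,143). I'll check its height before letting the flap go.

Run:
```python
from h import *
d=cap("wrist");h=cv2.cvtColor(d["pixels"],cv2.COLOR_BGR2HSV);m=(h[...,0]<18)&(h[...,1]>150)&(h[...,2]>90);m[:,:290]=0;m[:,420:]=0;m[330:]=0
b=np.load("bin.npz");q=cloud(d)[m];print(len(q),np.percentile(q[:,2],[2,25,50,75,98]).round(3));xy=(q[:,:2]-b["t"])@b["R"]*1e3;print(np.percentile(xy,[2,50,98],axis=0).round(0))
```

```text
2988 [0.006 0.026 0.029 0.03  0.146]
[[38.  7.]
 [58. 23.]
 [83. 56.]]
```

The pack lies flat, top at 30 mm, well below the flap. Backing out along the same path.

```bash
python3 -m creep '[[0.09,-0.233,0,0,1],[0.09,-0.233,0,0,1],[0.09,-0.233,0,0,1],[0.09,-0.233,0,0,1],[0.09,-0.233,0,0,1],[0.09,-0.233,0,0,1],[0.09,-0.233,0,0,1],[0.09,-0.233,0,0,1],[0.09,-0.233,0,0,1],[0.09,-0.233,0,0,1],[0.09,-0.233,0,0,1],[0.09,-0.233,0,0,1]]'; python3 st.py -78.5 24.9
```

```text
clock: 9.45
position: [0.5119, -0.1425, 0.0682]
ee_rot: [0.877, -3.014, -0.003]
force: [-0.0, 0.1, 1.6]
width: 1.001
gripper_force: 0.7
t 9.45 tcp bin mm [-78.4  28.2] z 68.2 phi 20.8 down [-0.003  0.001 -1.   ] F [-0.   0.1  1.6] w 1.001 q [-0.02  0.48  0.27  1.99 -0.19  0.7   2.5 ]
A [-26.5  48. ] B [-130.3    8.5]
units x,y: -0.077 -0.032
bin +x 10mm in units: -0.089 0.234
```

```bash
python3 -m creep '[[0,0,-0.3,0,1],[0,0,-0.6,0,1],[0,0,-0.8,0,1],[0,0,-0.8,0,1],[0,0,-0.8,0,1],[0.3,-0.8,0,0,1],[0.3,-0.8,0,0,1],[0.3,-0.8,0,0,1],[0.3,-0.8,0,0,1],[0,0,0,0,1],[0,0,0,0,1]]'; python3 st.py
python3 - <<'E'
from h import *
S=cap("scene");T=cap("top");a=cv2.resize(S["pixels"][170:290,210:400],(800,505),interpolation=3)[:, :480];t=cv2.resize(T["pixels"][150:330,270:470],(320,288),interpolation=3)
im=np.zeros((505,800,3),np.uint8);im[:,:480]=cv2.resize(a,(480,505));im[:288,480:]=t;im[288:505,480:]=cv2.resize(S["pixels"],(320,217));cv2.imwrite("pics/p4.png",im)
E
```

```text
clock: 10.82
position: [0.541, -0.2754, 0.2008]
ee_rot: [0.878, -3.016, -0.002]
force: [0.1, 0.4, -0.7]
width: 0.999
gripper_force: 0.0
t 10.82 tcp bin mm [-214.5   26.6] z 200.8 phi 20.8 down [-0.001  0.001 -1.   ] F [ 0.1  0.4 -0.7] w 0.999 q [ 0.14  0.44  0.35  1.67 -0.17  1.06  2.68]
A [-162.6   46.3] B [-266.4    6.9]
bin +x 10mm in units: -0.089 0.234
```

View pics/p4.png

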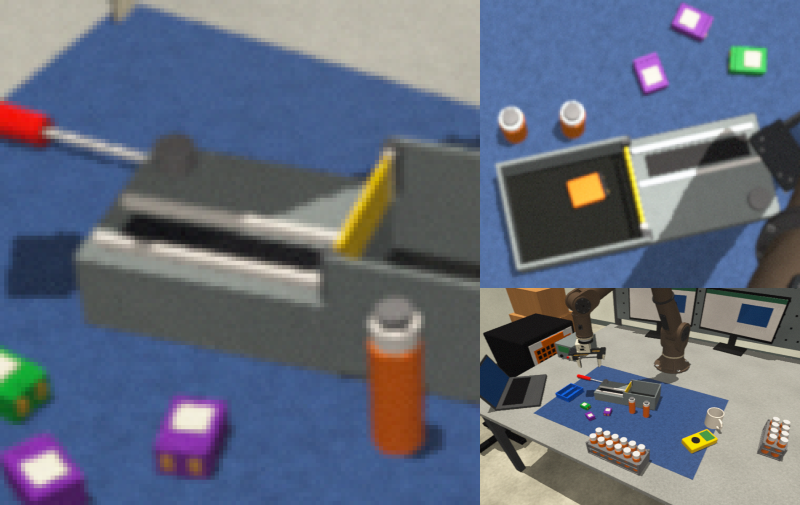

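The pack lies in the tray at (586,190), and the flap is back on its starting line at (635,185). The tubes, cap and everything else stand where they were, and the arm is clear.

```bash
python3 -c "
from cell import sign_off
print(sign_off())"
```

```text
the job is handed in; nothing more can be done
None
```

The orange battery pack lies flat in the tray, the flap has swung shut, nothing else was moved as far as the final pictures show, and the job was handed in at about 11 s on the robot's clock; no verdict came back.

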